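# Roll-test the kiln props and scrap the one that rocks

## Robot

A 6-joint arm with a two-finger parallel gripper is mounted at the origin on the work surface. World frame = base frame: x ahead of the robot, y to its left, z up, the work surface at z = 0. Lengths are in m, angles in degrees, forces in N, time in s.
With the tool pointing down it reaches from about 0.375 to 0.9 m from the base axis. Payload 3.1 kg.
Tool frame: the origin (TCP) lies on the centre line of the jaws, within the pads' length; the fingertips stand 22 mm ahead of it and the grasp point (between the pads) lies 3 mm ahead of it; y points along the fingers, z is the direction in which the jaws open and shut, and the axes are right-handed (so a half turn about y gives the same grasp; the last joint's range is limited). The gripper opens to 87 mm and grips with 3 to 60 N. Pads are 19 mm wide; open, the fingers measure 117 mm over their backs; the gripper's body (75 mm by 190 mm) begins 51 mm behind the grasp point.
Start: joints at [-84.425, 30.224, 82.088, -0, 67.689, -10.227], TCP at [0.17, -0.601, 0.245] pointing down, gripper open.
Joint ranges: [-176.69, 176.69], [-43.24, 126.21], [12.49, 139.97], [-82, 262], [0, 151.66], [-163.58, 163.58]. Speed limits (degrees/s): [159.86, 159.86, 180, 180, 180, 180].

## Interface

Orientations are given as a 3x3 rotation matrix whose columns are the frame's x, y, z axes.
In Python, from rig import bot gives the robot as it stands.
- The arm moves only by the tool jog_arm, never from a script. Its argument "motion" is one flat list of numbers, 6 for each row, row after row: the shift along the tool's x, y, z in mm, then the turn, a rotation vector about the tool's x, y, z in degrees. A call has 1 to 20 rows; each row is the pose to reach, as a shift and turn from the pose commanded when the call began, along the tool's axes at that moment; what a row does not reach only later rows make up. A row lasts 1/8 s, in which the tool goes at most 62.5 mm and 10.7 degrees, less where a joint would pass 70% of its speed; a pose out of reach is approached as far as the arm can. A call with a gripper value outside its range is refused whole. "gripper" is the opening, from 0 (shut) to 1 (fully open), set as the call begins (left out, the last holds). The fingers move at their own pace and stop on an object; the grip force is fixed at half the most. Time passes only in rows, so rows that repeat a pose let the fingers close. It gives the time, the measured TCP pose, the force and the opening at its end, in the units of the state.
- bot.read_state(): the state, without advancing time (a new reading comes with each control period).
- bot.capture(name): name is "scene" or "side" or "wrist"; returns (picture, depth): 420x560x3 uint8, red, green, blue; 420x560 float32, m along the optical axis (not along the pixel's ray), 0 where there is no reading.
- bot.get_calibration(name): a dict with "mtx" (3x3 intrinsics, pixels), "pose" (4x4, takes a point from camera to world coordinates); the wrist camera has in their place "hand_eye" (4x4, takes a point from camera to tool coordinates, whose origin is the TCP and whose axes are the tool frame's). Camera axes: x right, y up, looking along -z (the intrinsics and any distortion apply to the point x, -y, -z); pixel columns grow to the right and rows downward; lengths in m; the calibration is good to about 2 mm. A picture is of the moment at which its call begins: read the wrist's pose just before it. get_calibration takes no time and is no camera call.
- bot.hand_in(): hands the job in, once; it reports no verdict.
The state is a dict: "time_s": time; "joint_positions": joint angles; "qvel": joint speeds; "tau": joint torques, N m; "position": TCP position; "tcp_rot": TCP orientation; "force": force on the tool from outside, world axes, zero at the start; "moment": the same for the moment, N m; "opening": opening from 0.0 (shut) to 1.0 (fully open).
Only numpy, scipy, OpenCV 4.12 (cv2) and the standard library are available. Lean on these libraries where they do the work, as an engineer would, in place of code of your own. Each camera call takes 0.05 s, during which the arm holds its last target.

## Task

Test the three kiln props lying on the kiln shelf: with light fingertip pressure from above, roll each one a quarter of a turn or more (at least 25 mm) across the shelf and feel whether it runs true. Leave the props that roll true lying on the shelf and put any that rocks or heaves up under the finger into the metal scrap tray. Props and shelf are brittle: press on them with only a few newtons, never more than about 12, so stop rolling as soon as a prop heaves; and leave the bowl, the cup and the wooden rib where they are.

Things in the scene. Friction and masses are not known exactly. Their poses are not given: they have to be found in the camera images.
- prop_1_mid (a point): A tubular kiln prop of fired ceramic, 0.1 kg, 100 mm long, 28 to 33 mm thick as it lies on the kiln shelf. The point is its centre (half-way up); its y axis runs along the prop. All look alike: whether it is round or slumped out of round (5 mm thicker one way, lying with the thin way upright, so that it heaves up when rolled off its flat) is found only by rolling.
- prop_2_mid (a point): A tubular kiln prop of fired ceramic, 0.1 kg, 100 mm long, 28 to 33 mm thick as it lies on the kiln shelf. The point is its centre (half-way up); its y axis runs along the prop. All look alike: whether it is round or slumped out of round (5 mm thicker one way, lying with the thin way upright, so that it heaves up when rolled off its flat) is found only by rolling.
- prop_3_mid (a point): A tubular kiln prop of fired ceramic, 0.1 kg, 100 mm long, 28 to 33 mm thick as it lies on the kiln shelf. The point is its centre (half-way up); its y axis runs along the prop. All look alike: whether it is round or slumped out of round (5 mm thicker one way, lying with the thin way upright, so that it heaves up when rolled off its flat) is found only by rolling.
- shelf: A dark grey kiln shelf, a flat plate 300 x 420 x 14 mm, lying on a 30 mm thick foam pad (320 x 440 mm). Origin under the middle of the pad, on the table; x runs across the shelf, away from the robot (300 mm way), y along it (420 mm way), z up. The foam gives about 1 mm for each 5 N pressed on the plate and springs back. Wooden battens 14 mm wide and 12 mm high lie along the near and far long edges (x = -142 and +142 mm) and keep the props from rolling off.
- shelf_top (a point): The middle of the upper face of the kiln shelf when nothing presses on it, 44 mm above the table; axes as the shelf.
- tray: The scrap tray: an open sheet-metal tray 210 (x) x 170 (y) x 42 mm high with a 3 mm floor and walls and a rolled rim, fixed to the table beside the shelf, on its left or its right. Origin at the centre of its underside.
- banding_wheel: A potter's banding wheel (small turntable on a foot), 176 mm across and 103 mm high, heavy, standing on the other side of the shelf; in nobody's way. Origin at the centre of its underside.
- bowl: A grey clay bowl, 110 mm across and 50 mm high, to one side beyond the tray or the banding wheel. Origin at the centre of its underside.
- cup: A grey clay cup, 72 mm across and 75 mm high, to the other side. Origin at the centre of its underside.
- rib: A flat wooden potter's rib, 110 x 45 x 8 mm, beyond the shelf. Origin at the centre of its underside.
Not all that is in view belongs to the job. Leave any purple look-alike of the part that bears prop_3_mid alone. Leave any pink look-alike of the part that bears prop_1_mid alone.

How it is judged (in metres and radians):
On the way, in this order (a step that is already met when the one before it is completed fails the run):
1. a true prop has been rolled 20 mm or more and is still under light finger pressure (((contact force between the fingers and true_a above 1 N and contact force between shelf and anything else above 4.6 N and distance of true_a from where it was at the start of the episode above 0.02 m) or (contact force between the fingers and true_b above 1 N and contact force between shelf and anything else above 4.6 N and distance of true_b from where it was at the start of the episode above 0.02 m))), for 0.1 s.
2. the other true prop has been rolled likewise (((contact force between the fingers and true_a above 1 N and contact force between shelf and anything else above 4.6 N and distance of each of true_a, true_b from where it was at the start of the episode above 0.02 m) or (contact force between the fingers and true_b above 1 N and contact force between shelf and anything else above 4.6 N and distance of each of true_b, true_a from where it was at the start of the episode above 0.02 m))), for 0.1 s.
At the end, for the whole second after the job is handed in: The two round props (true_a, true_b) lie on the kiln shelf between the battens, each 20 mm or more from where it lay at the start; the out-of-round one (rocker) lies in the scrap tray, its centre within the walls and under 45 mm high (x of true_a in the frame of shelf_top between -0.13 and 0.13 m and y of true_a in the frame of shelf_top between -0.2 and 0.2 m and z of true_a in the frame of shelf_top between 0.005 and 0.024 m and distance of each of true_a, true_b from where it was at the start of the episode above 0.02 m and x of true_b in the frame of shelf_top between -0.13 and 0.13 m and y of true_b in the frame of shelf_top between -0.2 and 0.2 m and z of true_b in the frame of shelf_top between 0.005 and 0.024 m and x of rocker in the frame of tray between -0.1 and 0.1 m and y of rocker in the frame of tray between -0.08 and 0.08 m and z of rocker in the frame of tray between 0 and 0.045 m); the robot touches nothing.
It fails at once if the kiln shelf carries more than 20 N, the 3 to 4 N of the props' own weight included: something is pressed on it too hard (contact force between shelf and anything else above 20 N).
It fails at once if the bowl is moved by more than 20 mm (distance of bowl from where it was at the start of the episode above 0.02 m).
It fails at once if the cup is moved by more than 20 mm (distance of cup from where it was at the start of the episode above 0.02 m).
It fails at once if the rib is moved by more than 20 mm (distance of rib from where it was at the start of the episode above 0.02 m).
It also fails if it takes over 67 s, if anything falls off the work surface, if the arm or the gripper's body presses on something with over 40 N, if the wrist force passes 120 N, or if a joint passes its speed limit or range.

## Working session

There is one attempt and no reset: what is moved stays moved. The work goes in short steps, Python scripts to look and compute and a tool call to move; the robot and the scene stay as the last step left them, time stands still between calls to the robot, and variables do not carry over. Pictures are saved under pics/ and viewed, and the job is handed in when it is done.

Besides the shell and the picture viewer there is one more tool, called after "Request:" as name(argument=value, ...) on one line, values as JSON. jog_arm: Moves the arm, as the interface text tells. Its arguments: {"type":"object","properties":{"motion":{"type":"array","items":{"type":"number"}},"gripper":{"type":"number"}},"required":["motion"]}

```bash
ls; mkdir -p pics
python3 - <<'E'
from rig import bot
import cv2,numpy as np
s=bot.read_state();print({k:np.round(v,3).tolist() for k,v in s.items()})
for n in ["scene","side"]:
    p,d=bot.capture(n);cv2.imwrite(f"pics/{n}0.png",p[:,:,::-1]);np.save(f"{n}0.npy",d);np.save(f"{n}0p.npy",p)
    c=bot.get_calibration(n);print(n,{k:np.round(v,4).tolist() for k,v in c.items()})
c=bot.get_calibration("wrist");print({k:np.round(v,4).tolist() for k,v in c.items()})
E
```

```text
pics
{'time_s': 0.0, 'joint_positions': [-84.426, 30.279, 82.155, -0.0, 67.688, -10.228], 'qvel': [0.035, 0.021, 0.195, 0.018, -0.053, 0.073], 'tau': [-0.0, -44.004, -17.659, 0.063, 0.058, -0.0], 'position': [0.17, -0.601, 0.244], 'tcp_rot': [[-0.962, -0.0, 0.272], [-0.272, 0.002, -0.962], [-0.0, -1.0, -0.002]], 'force': [0.2, -0.083, -0.529], 'moment': [-0.03, -0.067, -0.028], 'opening': 1.0}
scene {'mtx': [[511.1354, 0.0, 282.6954], [0.0, 511.1354, 212.2441], [0.0, 0.0, 1.0]], 'pose': [[-0.7343, -0.4899, 0.4698, 1.2297], [0.6787, -0.5371, 0.5008, 0.6377], [0.007, 0.6867, 0.727, 1.0311], [0.0, 0.0, 0.0, 1.0]]}
side {'mtx': [[525.2215, 0.0, 276.8306], [0.0, 525.2215, 201.9382], [0.0, 0.0, 1.0]], 'pose': [[-0.6703, 0.5083, -0.5406, -0.1375], [-0.7421, -0.4574, 0.49, 0.7303], [0.0018, 0.7297, 0.6838, 1.0545], [0.0, 0.0, 0.0, 1.0]]}
{'mtx': [[320.3637, 0.0, 275.3128], [0.0, 320.3637, 210.6108], [0.0, 0.0, 1.0]], 'hand_eye': [[-0.0008, -0.9625, -0.2712, -0.0735], [-0.0008, 0.2712, -0.9625, -0.1414], [1.0, -0.0006, -0.001, -0.0002], [0.0, 0.0, 0.0, 1.0]]}
```

View pics/scene0.png

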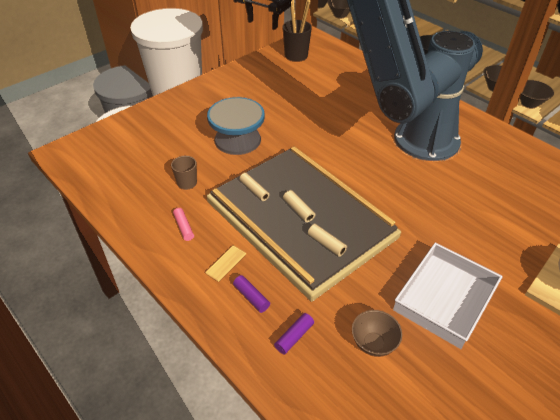

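View pics/side0.png

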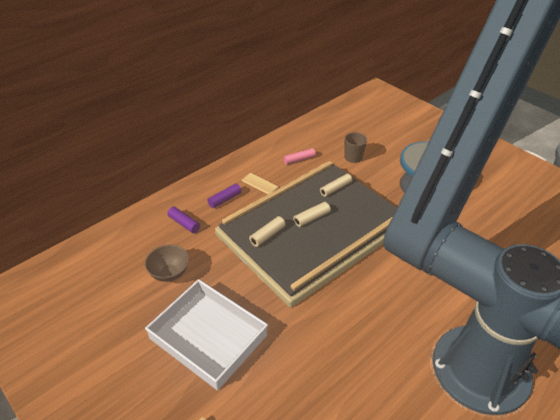

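The scene view shows three cream props on the shelf at about (255,187), (299,206) and (327,240). The tray is at (448,292), the bowl at (376,333), the cup at (184,173) and the rib at (226,262). The purple and pink decoys lie off the shelf.

```bash
cat > h.py <<'E'
from rig import bot
import cv2,numpy as np
def cloud(n,d):
    c=bot.get_calibration(n);K=c["mtx"];P=np.array(c["pose"])
    v,u=np.mgrid[:d.shape[0],:d.shape[1]]
    x=(u-K[0][2])/K[0][0]*d; y=(v-K[1][2])/K[1][1]*d
    return np.stack([x,-y,-d],-1)@P[:3,:3].T+P[:3,3]
def props(n,p,d,zmin=.05):
    W=cloud(n,d)
    hsv=cv2.cvtColor(p,cv2.COLOR_RGB2HSV)
    m=((W[...,2]>zmin)&(W[...,2]<.10)&(d>0)&(hsv[...,2]>110)&(hsv[...,1]<150)&(W[...,0]>.3)&(abs(W[...,1])<.6)).astype(np.uint8)
    k,l,st,ce=cv2.connectedComponentsWithStats(m)
    out=[]
    for i in range(1,k):
        if st[i,4]<60: continue
        q=W[l==i]; out.append((st[i],q))
    return out,W
E
python3 - <<'E'
from h import *
for n in ["scene","side"]:
    d=np.load(f"{n}0.npy");p=np.load(f"{n}0p.npy")
    o,W=props(n,p,d)
    for st,q in o:
        r=cv2.minAreaRect((q[:,:2]*1000).astype(np.float32))
        print(n,st[:5],np.round(q.mean(0),4),"ztop",np.round(np.percentile(q[:,2],[5,50,95,99]),4),"rect",np.round(r[0],1),np.round(r[1],1),round(r[2],1))
    # shelf: dark pixels near z .044
    hsv=cv2.cvtColor(p,cv2.COLOR_RGB2HSV)
    m=(abs(W[...,2]-.044)<.006)&(hsv[...,1]<90)&(hsv[...,2]<110)&(d>0)
    m=cv2.morphologyEx(m.astype(np.uint8),cv2.MORPH_OPEN,np.ones((3,3)))
    k,l,st,_=cv2.connectedComponentsWithStats(m);i=1+st[1:,4].argmax();q=W[l==i]
    print("shelf",st[i],cv2.minAreaRect((q[:,:2]*1000).astype(np.float32)),np.median(q[:,2]))
    # tray
    m=(hsv[...,1]<60)&(hsv[...,2]>90)&(d>0)&(abs(W[...,2]-.022)<.035)&(W[...,0]>.2)
    k,l,st,_=cv2.connectedComponentsWithStats(m.astype(np.uint8))
    for i in range(1,k):
        if st[i,4]>800:
            q=W[l==i];print("tray",st[i],cv2.minAreaRect((q[:,:2]*1000).astype(np.float32)),np.percentile(q[:,2],[5,50,98]))
E
```

```text
scene [229 121  32  14 104] [ 0.4765 -0.3287  0.0947] ztop [0.0874 0.0957 0.0994 0.0998] rect [ 474.2 -329.9] [ 24.4 103. ] 74.6
scene [171 156  25  22 182] [ 0.6867 -0.3573  0.066 ] ztop [0.0509 0.068  0.0758 0.0775] rect [ 690.4 -350.4] [71.1 69.4] 32.0
scene [240 173  29  28 306] [ 0.5982 -0.1532  0.067 ] ztop [0.0583 0.0682 0.0733 0.0754] rect [ 595.5 -157.2] [105.   28.3] 87.1
scene [212 189 102  93 476] [ 6.892e-01 -4.000e-04  5.540e-02] ztop [0.0517 0.0555 0.0588 0.0602] rect [688.4 -29. ] [401.4  16.4] 87.4
scene [283 191  32  31 408] [ 0.5598 -0.017   0.0685] ztop [0.0583 0.0698 0.0746 0.0767] rect [556.6 -22.2] [103.6  34.4] 82.4
scene [354 194  41  30 115] [0.4117 0.1258 0.0555] ztop [0.0515 0.0556 0.0592 0.06  ] rect [412.2 116.2] [139.3  14.4] 88.7
scene [308 224  39  33 500] [0.5917 0.1157 0.0709] ztop [0.0593 0.0726 0.0783 0.08  ] rect [587.9 111.3] [ 36.7 102.8] 6.4
shelf [ 254  150  142  138 8268] ((549.012451171875, -19.220870971679688), (421.51947021484375, 298.129150390625), 88.39974975585938) 0.043398657154777476
tray [ 394  243  108  105 6412] ((468.989013671875
[... 660 characters left out ...]
1 0.1153 0.0708] ztop [0.0561 0.073  0.0787 0.0795] rect [583.6 110.2] [ 36.4 105.9] 3.4
side [290 217 102  73 683] [0.4039 0.0247 0.0557] ztop [0.0512 0.0558 0.0596 0.0609] rect [403.5   6.2] [359.4  18.6] 87.3
shelf [ 220  166  176  127 9197] ((542.413330078125, -20.78131103515625), (423.3235168457031, 294.19525146484375), 87.1780014038086) 0.04447351632653729
tray [ 220  166  177  129 8526] ((542.034423828125, -19.48272705078125), (420.76678466796875, 292.2898254394531), 87.1780014038086) [0.04088655 0.04446894 0.04900141]
tray [ 145  279  123  111 7387] ((468.149169921875, 384.95208740234375), (218.1903076171875, 202.21803283691406), 10.921056747436523) [0.00038783 0.00471332 0.0462653 ]
```

```bash
cat >> h.py <<'E'
from scipy.spatial.transform import Rotation as Ro
def plan(x,y,z,yaw):
    s=bot.read_state();R=np.array(s["tcp_rot"]);t=np.array(s["position"])
    a=np.radians(yaw);zz=np.array([np.cos(a),np.sin(a),0]);yy=np.array([0,0,-1.]);T=np.stack([np.cross(yy,zz),yy,zz],1)
    print("t",s["time_s"],"pos",np.round(t*1000,1),"F",np.round(s["force"],2),"op",s["opening"])
    print("shift mm",np.round(R.T@(np.array([x,y,z])-t)*1000,1),"rotvec",np.round(Ro.from_matrix(R.T@T).as_rotvec(degrees=True),1))
E
python3 - <<'E'
from h import *
plan(.603,-.157,.13,-4)
E
```

```text
t 0.1 pos [ 170.2 -600.7  243.7] F [0.58 0.25 0.32] op 0.9953897528356113
shift mm [-537.3  114.4 -308.9] rotvec [  0.1 -70.2  -0.1]
```

Request:
jog_arm(motion=[-537, 80, -309, 0, -70, 0, -537, 80, -309, 0, -70, 0, -537, 80, -309, 0, -70, 0, -537, 80, -309, 0, -70, 0, -537, 80, -309, 0, -70, 0, -537, 80, -309, 0, -70, 0, -537, 80, -309, 0, -70, 0, -537, 80, -309, 0, -70, 0, -537, 80, -309, 0, -70, 0, -537, 80, -309, 0, -70, 0, -537, 80, -309, 0, -70, 0, -537, 80, -309, 0, -70, 0, -537, 80, -309, 0, -70, 0, -537, 80, -309, 0, -70, 0, -537, 80, -309, 0, -70, 0], gripper=0)

```text
time_s: 1.98
position: [0.6023, -0.1588, 0.1648]
tcp_rot: [[-0.075, 0.0, 0.997], [-0.997, -0.0, -0.075], [0.0, -1.0, 0.0]]
force: [-0.2, 0.7, -0.1]
opening: 0.006
```

```bash
cat > look.py <<'E'
from h import *
import sys
s=bot.read_state()
p,d=bot.capture("wrist");cv2.imwrite(f"pics/{sys.argv[1]}.png",p[:,:,::-1]);np.save("w.npy",d);np.save("wp.npy",p)
H=np.array(bot.get_calibration("wrist")["hand_eye"]);T=np.eye(4);T[:3,:3]=s["tcp_rot"];T[:3,3]=s["position"]
K=bot.get_calibration("wrist")["mtx"]
P=T@H
v,u=np.mgrid[:420,:560];x=(u-K[0][2])/K[0][0]*d; y=(v-K[1][2])/K[1][1]*d
W=np.stack([x,-y,-d],-1)@P[:3,:3].T+P[:3,3]
hsv=cv2.cvtColor(p,cv2.COLOR_RGB2HSV)
m=((W[...,2]>.052)&(W[...,2]<.085)&(d>0)&(hsv[...,2]>100)&(hsv[...,1]<150)).astype(np.uint8)
k,l,st,_=cv2.connectedComponentsWithStats(m)
for i in range(1,k):
    if st[i,4]>300:
        q=W[l==i];r=cv2.minAreaRect((q[:,:2]*1000).astype(np.float32))
        top=q[q[:,2]>np.percentile(q[:,2],80)]
        print(st[i],"top xy",np.round(np.median(top,0),4),np.round(np.percentile(q[:,2],[50,95,99]),4),"rect",np.round(r[0],1),np.round(r[1],1),round(r[2],1))
E
python3 look.py w1
python3 - <<'E'
from h import *
plan(.603,-.157,.11,-4)
E
```

```text
[ 163    0   52  112 5420] top xy [ 0.5502 -0.0384  0.0746] [0.0728 0.0749 0.0755] rect [550.2 -37.7] [71.4 33.4] 81.7
[ 360    0   33  250 4869] top xy [ 0.6822 -0.0927  0.0581] [0.0571 0.0583 0.0588] rect [ 682.3 -102.8] [184.4  14.8] 87.5
[   0   88   50  189 2916] top xy [ 0.398  -0.1351  0.0581] [0.0571 0.0583 0.0589] rect [ 397.9 -123.5] [153.7  15.1] 87.5
[ 243  154   37   96 3181] top xy [ 0.5921 -0.1402  0.0734] [0.0714 0.0737 0.0743] rect [ 591.9 -147.1] [75.7 27.7] 86.4
t 2.025 pos [ 602.4 -158.6  164.8] F [ 0.12 -0.14 -0.12] op 0.0065586262873542
shift mm [-1.7 54.8  0.4] rotvec [-0.  -0.3  0. ]
```

View pics/w1.png

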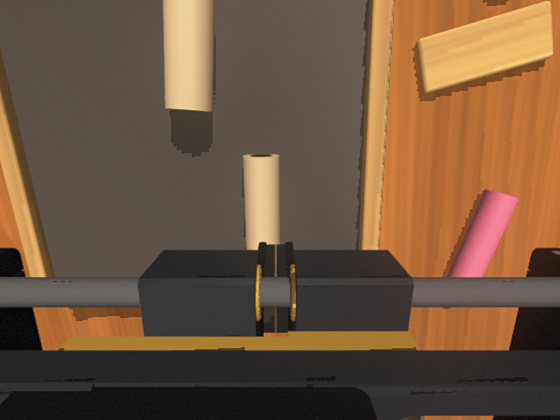

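Request:
jog_arm(motion=[0, 30, -2, 0, 0, 0, 0, 58, -2, 0, 0, 0, 0, 64, -2, 0, 0, 0, 0, 64, -2, 0, 0, 0, 0, 64, -2, 0, 0, 0])

```text
time_s: 2.65
position: [0.6017, -0.1581, 0.1018]
tcp_rot: [[-0.073, 0.002, 0.997], [-0.997, -0.001, -0.073], [0.001, -1.0, 0.002]]
force: [0.6, 0.1, -0.4]
opening: 0.006
```

Request:
jog_arm(motion=[0, 1, 0, 0, 0, 0, 0, 2, 0, 0, 0, 0, 0, 2, 0, 0, 0, 0])

```text
time_s: 3.02
position: [0.6008, -0.1576, 0.0987]
tcp_rot: [[-0.073, 0.0, 0.997], [-0.997, -0.0, -0.073], [0.0, -1.0, 0.0]]
force: [-0.2, -0.0, -0.1]
opening: 0.004
```

Next I descend in 0.5–1 mm steps until I feel contact.

Request:
jog_arm(motion=[0, 1, 0, 0, 0, 0, 0, 1, 0, 0, 0, 0, 0, 1, 0, 0, 0, 0])

```text
time_s: 3.4
position: [0.6008, -0.1576, 0.0975]
tcp_rot: [[-0.073, -0.0, 0.997], [-0.997, 0.0, -0.073], [-0.0, -1.0, -0.0]]
force: [-0.4, 0.6, 0.3]
opening: 0.005
```

Request:
jog_arm(motion=[0, 1, 0, 0, 0, 0, 0, 1, 0, 0, 0, 0, 0, 1, 0, 0, 0, 0])

```text
time_s: 3.78
position: [0.6008, -0.1576, 0.0965]
tcp_rot: [[-0.073, -0.0, 0.997], [-0.997, 0.0, -0.073], [-0.0, -1.0, -0.0]]
force: [-0.9, -0.1, 0.2]
opening: 0.004
```

Request:
jog_arm(motion=[0, 1, 0, 0, 0, 0, 0, 1, 0, 0, 0, 0, 0, 1, 0, 0, 0, 0])

```text
time_s: 4.15
position: [0.6008, -0.1576, 0.0955]
tcp_rot: [[-0.073, -0.0, 0.997], [-0.997, 0.0, -0.073], [-0.0, -1.0, -0.0]]
force: [-0.5, -0.3, 0.7]
opening: 0.01
```

Request:
jog_arm(motion=[0, 0.7, 0, 0, 0, 0, 0, 0.7, 0, 0, 0, 0])

```text
time_s: 4.4
position: [0.6007, -0.1577, 0.0948]
tcp_rot: [[-0.073, -0.0, 0.997], [-0.997, 0.0, -0.073], [-0.0, -1.0, -0.0]]
force: [0.1, 0.4, -0.2]
opening: 0.005
```

Request:
jog_arm(motion=[0, 0.7, 0, 0, 0, 0, 0, 0.7, 0, 0, 0, 0])

```text
time_s: 4.65
position: [0.6008, -0.1577, 0.0942]
tcp_rot: [[-0.073, 0.0, 0.997], [-0.997, -0.0, -0.073], [0.0, -1.0, 0.0]]
force: [0.5, -0.8, -0.0]
opening: 0.01
```

Request:
jog_arm(motion=[0, 0.7, 0, 0, 0, 0, 0, 0.7, 0, 0, 0, 0])

```text
time_s: 4.9
position: [0.601, -0.1577, 0.0936]
tcp_rot: [[-0.073, 0.0, 0.997], [-0.997, -0.0, -0.073], [0.0, -1.0, 0.0]]
force: [-0.0, -0.5, 1.5]
opening: 0.007
```

Request:
jog_arm(motion=[0, 0.7, 0, 0, 0, 0, 0, 0.7, 0, 0, 0, 0])

```text
time_s: 5.15
position: [0.6011, -0.1578, 0.0931]
tcp_rot: [[-0.073, 0.001, 0.997], [-0.997, -0.0, -0.073], [0.0, -1.0, 0.001]]
force: [0.3, -0.6, 2.7]
opening: 0.004
```

Request:
jog_arm(motion=[0, 0.3, -2, 0, 0, 0, 0, 0.3, -4, 0, 0, 0, 0, 0.3, -6, 0, 0, 0])

```text
time_s: 5.52
position: [0.5951, -0.1574, 0.093]
tcp_rot: [[-0.073, 0.001, 0.997], [-0.997, -0.0, -0.073], [0.0, -1.0, 0.001]]
force: [1.1, 0.9, 5.4]
opening: 0.007
```

Request:
jog_arm(motion=[0, 0, -2, 0, 0, 0, 0, 0, -4, 0, 0, 0])

```text
time_s: 5.78
position: [0.5911, -0.1571, 0.0931]
tcp_rot: [[-0.073, 0.001, 0.997], [-0.997, -0.001, -0.073], [0.0, -1.0, 0.001]]
force: [-0.3, 0.6, 6.6]
opening: 0.006
```

Request:
jog_arm(motion=[0, 0, -2, 0, 0, 0, 0, 0, -4, 0, 0, 0])

```text
time_s: 6.02
position: [0.587, -0.1568, 0.0931]
tcp_rot: [[-0.073, 0.001, 0.997], [-0.997, -0.001, -0.073], [0.0, -1.0, 0.001]]
force: [0.6, 0.4, 5.6]
opening: 0.009
```

Request:
jog_arm(motion=[0, 0, -2, 0, 0, 0, 0, 0, -3, 0, 0, 0])

```text
time_s: 6.28
position: [0.584, -0.1566, 0.0931]
tcp_rot: [[-0.073, 0.001, 0.997], [-0.997, -0.001, -0.073], [0.0, -1.0, 0.001]]
force: [0.0, 0.3, 6.4]
opening: 0.007
```

Request:
jog_arm(motion=[0, 0, -2, 0, 0, 0, 0, 0, -3, 0, 0, 0])

```text
time_s: 6.52
position: [0.581, -0.1564, 0.0931]
tcp_rot: [[-0.073, 0.001, 0.997], [-0.997, -0.001, -0.073], [0.001, -1.0, 0.001]]
force: [-0.1, 0.3, 5.4]
opening: 0.007
```

Request:
jog_arm(motion=[0, 0, -2, 0, 0, 0, 0, 0, -4, 0, 0, 0, 0, 0, -6, 0, 0, 0])

```text
time_s: 6.9
position: [0.5751, -0.156, 0.0931]
tcp_rot: [[-0.073, 0.001, 0.997], [-0.997, -0.001, -0.073], [0.001, -1.0, 0.001]]
force: [1.2, 0.4, 5.5]
opening: 0.007
```

```bash
python3 look.py w2
```

```text
[ 172    0   72  110 7391] top xy [ 0.5484 -0.0494  0.0734] [0.0717 0.0737 0.0743] rect [548.6 -48.3] [49.8 33.4] 81.7
[ 433    0   63  277 7528] top xy [ 0.6816 -0.0955  0.0568] [0.0559 0.0571 0.0575] rect [ 681.5 -107.4] [151.8  14.5] 87.6
[ 256  169   51   85 3671] top xy [ 0.5799 -0.1279  0.0722] [0.0702 0.0725 0.0734] rect [ 579.8 -131.6] [46.7 27.9] 86.2
[427 307  27  33 754] top xy [ 0.677  -0.2152  0.0568] [0.056  0.057  0.0574] rect [ 676.6 -215.4] [25.8 14.4] 87.8
```

Prop 1 moved 13 mm for 26 mm of finger travel, with the force steady at about 5.5 N. It is rolling true so far, so I continue.

Request:
jog_arm(motion=[0, 0, -3, 0, 0, 0, 0, 0, -6, 0, 0, 0, 0, 0, -9, 0, 0, 0, 0, 0, -10, 0, 0, 0])

```text
time_s: 7.45
position: [0.5646, -0.1552, 0.0927]
tcp_rot: [[-0.073, -0.0, 0.997], [-0.997, -0.0, -0.073], [0.0, -1.0, -0.0]]
force: [-1.0, 0.3, 3.9]
opening: 0.002
```

Request:
jog_arm(motion=[0, 0, -2, 0, 0, 0, 0, 0, -4, 0, 0, 0, 0, 0, -4, 0, 0, 0])

```text
time_s: 7.82
position: [0.5607, -0.1549, 0.0926]
tcp_rot: [[-0.073, -0.0, 0.997], [-0.997, -0.0, -0.073], [0.0, -1.0, -0.0]]
force: [-0.7, -1.6, 5.7]
opening: 0.003
```

```bash
python3 look.py w3
```

```text
[ 202    0   72  110 7378] top xy [ 0.5482 -0.049   0.0735] [0.0718 0.0738 0.0744] rect [548.4 -48.5] [49.4 33.8] 82.3
[ 456    0   71  277 7788] top xy [ 0.6816 -0.0957  0.0569] [0.0559 0.0571 0.0576] rect [ 681.8 -107.3] [151.3  15.4] 87.5
[ 270  169   51   86 3766] top xy [ 0.5727 -0.1285  0.0723] [0.0703 0.0726 0.0733] rect [ 572.7 -130.3] [44.9 27.6] 85.7
[  0 179  19  70 633] top xy [ 0.4015 -0.1344  0.0565] [0.0551 0.0568 0.0574] rect [ 401.6 -122.9] [42.3  8. ] 86.8
[448 307  29  34 804] top xy [ 0.6764 -0.2149  0.0569] [0.0561 0.0571 0.0575] rect [ 676.4 -215. ] [25.8 15. ] 86.5
```

Request:
jog_arm(motion=[0, -8, 0, 0, 0, 0, 0, -8, 0, 0, 0, 0, 0, -8, 20, 0, 0, 0, 0, -8, 20, 0, 0, 0, 0, -3, 20, 0, 0, 0, 0, -1.5, 20, 0, 0, 0, 0, -1, 20, 0, 0, 0])

```text
time_s: 8.75
position: [0.5804, -0.156, 0.0934]
tcp_rot: [[-0.074, -0.0, 0.997], [-0.997, 0.0, -0.074], [-0.0, -1.0, -0.0]]
force: [1.1, 1.1, 2.0]
opening: 0.01
```

Request:
jog_arm(motion=[0, 0.5, 0, 0, 0, 0, 0, 1, 0, 0, 0, 0, 0, 1, 0, 0, 0, 0])

```text
time_s: 9.12
position: [0.5812, -0.1561, 0.0928]
tcp_rot: [[-0.073, 0.001, 0.997], [-0.997, -0.0, -0.073], [-0.0, -1.0, 0.001]]
force: [1.2, 2.7, 4.1]
opening: 0.007
```

Request:
jog_arm(motion=[0, 0.2, -4, 0, 0, 0, 0, 0.2, -7, 0, 0, 0, 0, 0.2, -10, 0, 0, 0])

```text
time_s: 9.5
position: [0.5711, -0.1554, 0.093]
tcp_rot: [[-0.073, 0.001, 0.997], [-0.997, -0.0, -0.073], [0.0, -1.0, 0.001]]
force: [0.2, 1.9, 6.4]
opening: 0.005
```

Request:
jog_arm(motion=[0, 0, -4, 0, 0, 0, 0, 0, -8, 0, 0, 0, 0, 0, -8, 0, 0, 0])

```text
time_s: 9.88
position: [0.5627, -0.1548, 0.0929]
tcp_rot: [[-0.073, 0.0, 0.997], [-0.997, -0.0, -0.073], [0.0, -1.0, 0.0]]
force: [-0.1, 1.9, 6.2]
opening: 0.002
```

Request:
jog_arm(motion=[0, 0, -4, 0, 0, 0, 0, 0, -4, 0, 0, 0, 0, 0, -4, 0, 0, 0])

```text
time_s: 10.25
position: [0.559, -0.1546, 0.0929]
tcp_rot: [[-0.073, 0.001, 0.997], [-0.997, -0.0, -0.073], [0.0, -1.0, 0.001]]
force: [0.0, 0.8, 7.8]
opening: 0.004
```

```bash
python3 look.py w4
```

```text
[ 205    0   73  110 7370] top xy [ 0.548  -0.05    0.0732] [0.0716 0.0736 0.0741] rect [548.3 -48. ] [50.2 33.8] 81.6
[ 459    0   70  277 7656] top xy [ 0.6817 -0.094   0.0566] [0.0557 0.0569 0.0574] rect [ 681.7 -106.8] [150.9  15.4] 87.6
[  0 169  29 108 947] top xy [ 0.4014 -0.1314  0.0564] [0.0551 0.0567 0.0572] rect [ 400.1 -129. ] [66.6 10.7] 87.5
[ 253  169   51   85 3659] top xy [ 0.5622 -0.1264  0.0721] [0.07   0.0724 0.0732] rect [ 561.9 -130.5] [46.9 27.9] 86.4
[451 307  28  34 772] top xy [ 0.6762 -0.2135  0.0566] [0.0558 0.0568 0.0572] rect [ 676.8 -215.2] [25.6 14.5] 86.5
```

Prop 1 is true: it rolled about 31 mm with level force. On to the middle prop.

Request:
jog_arm(motion=[0, -20, 0, 0, 0, 0, 0, -40, 0, 0, 0, 0])

```text
time_s: 10.55
position: [0.5579, -0.1546, 0.1319]
tcp_rot: [[-0.073, -0.002, 0.997], [-0.997, 0.0, -0.073], [-0.0, -1.0, -0.002]]
force: [0.0, -0.4, -0.6]
opening: 0.006
```

Run:
```python
from h import *
plan(.560,-.0227,.12,-8.3)
```

```text
t 10.55 pos [ 557.9 -154.6  131.9] F [ 0.02 -0.43 -0.58] op 0.006002024766345723
shift mm [-131.7   11.9   -7.5] rotvec [ 0.1  4.1 -0. ]
```

Request:
jog_arm(motion=[-60, 0, -3, 0, 2, 0, -110, 0, -7, 0, 4, 0, -132, 6, -7.5, 0, 4, 0, -132, 20, -7.5, 0, 4, 0, -132, 32, -7.5, 0, 4, 0, -132, 34, -7.5, 0, 4, 0, -132, 35, -7.5, 0, 4, 0])

```text
time_s: 11.42
position: [0.5611, -0.0234, 0.0968]
tcp_rot: [[-0.144, -0.0, 0.99], [-0.99, -0.0, -0.144], [0.0, -1.0, -0.0]]
force: [-0.7, -0.2, -0.1]
opening: 0.006
```

Request:
jog_arm(motion=[0, 0.7, 0, 0, 0, 0, 0, 0.7, 0, 0, 0, 0])

```text
time_s: 11.68
position: [0.5613, -0.0227, 0.0968]
tcp_rot: [[-0.143, 0.001, 0.99], [-0.99, -0.0, -0.143], [0.0, -1.0, 0.001]]
force: [-0.2, 0.4, -0.3]
opening: 0.005
```

Request:
jog_arm(motion=[0, 0.7, 0, 0, 0, 0, 0, 0.7, 0, 0, 0, 0])

```text
time_s: 11.92
position: [0.5611, -0.0224, 0.096]
tcp_rot: [[-0.143, 0.0, 0.99], [-0.99, -0.0, -0.143], [0.0, -1.0, 0.0]]
force: [-0.6, 0.8, -0.7]
opening: 0.0
```

Request:
jog_arm(motion=[0, 0.7, 0, 0, 0, 0, 0, 0.7, 0, 0, 0, 0])

```text
time_s: 12.18
position: [0.5612, -0.0224, 0.0952]
tcp_rot: [[-0.143, 0.0, 0.99], [-0.99, -0.0, -0.143], [-0.0, -1.0, 0.0]]
force: [-0.9, 0.2, -0.2]
opening: 0.01
```

Request:
jog_arm(motion=[0, 0.6, 0, 0, 0, 0, 0, 0.6, 0, 0, 0, 0])

```text
time_s: 12.42
position: [0.5613, -0.0224, 0.0948]
tcp_rot: [[-0.143, 0.001, 0.99], [-0.99, -0.0, -0.143], [-0.0, -1.0, 0.001]]
force: [0.6, -0.0, 1.7]
opening: 0.006
```

Request:
jog_arm(motion=[0, 0.6, 0, 0, 0, 0, 0, 0.6, 0, 0, 0, 0])

```text
time_s: 12.68
position: [0.5615, -0.0224, 0.0943]
tcp_rot: [[-0.143, 0.001, 0.99], [-0.99, -0.0, -0.143], [-0.0, -1.0, 0.001]]
force: [-0.2, -0.0, 5.2]
opening: 0.004
```

Request:
jog_arm(motion=[0, 0, -2, 0, 0, 0, 0, 0, -4, 0, 0, 0])

```text
time_s: 12.92
position: [0.5583, -0.022, 0.0946]
tcp_rot: [[-0.143, 0.003, 0.99], [-0.99, -0.0, -0.143], [0.0, -1.0, 0.003]]
force: [0.8, 1.3, 5.9]
opening: 0.01
```

Request:
jog_arm(motion=[0, 0, -2, 0, 0, 0, 0, 0, -4, 0, 0, 0])

```text
time_s: 13.18
position: [0.5547, -0.0214, 0.0949]
tcp_rot: [[-0.143, 0.004, 0.99], [-0.99, -0.001, -0.143], [-0.0, -1.0, 0.004]]
force: [2.0, 0.7, 7.9]
opening: 0.002
```

Request:
jog_arm(motion=[0, 0, -2, 0, 0, 0, 0, 0, -3, 0, 0, 0])

```text
time_s: 13.42
position: [0.552, -0.0211, 0.0951]
tcp_rot: [[-0.143, 0.005, 0.99], [-0.99, -0.001, -0.143], [0.0, -1.0, 0.005]]
force: [2.2, 2.0, 7.6]
opening: -0.0
```

Request:
jog_arm(motion=[0, -0.5, -2, 0, 0, 0, 0, -0.5, -3, 0, 0, 0])

```text
time_s: 13.68
position: [0.549, -0.0206, 0.0956]
tcp_rot: [[-0.143, 0.005, 0.99], [-0.99, -0.001, -0.143], [0.0, -1.0, 0.005]]
force: [2.0, 0.3, 7.8]
opening: 0.006
```

```bash
python3 look.py w5
```

```text
[ 275    0   82  105 6631] top xy [0.5844 0.0814 0.0767] [0.0745 0.077  0.0777] rect [584.4  84.6] [33.  48.6] 3.2
[ 484    0   55  277 7544] top xy [0.6872 0.028  0.0564] [0.0554 0.0566 0.0571] rect [687.4  16.3] [155.2  15.5] 87.5
[   0   91   58  186 3789] top xy [0.4054 0.023  0.0564] [0.0554 0.0566 0.057 ] rect [405.   34.2] [110.3  15.5] 87.1
[ 242  167   60   86 4455] top xy [0.5525 0.0074 0.0746] [0.0722 0.075  0.0758] rect [549.9   4.5] [46.7 33.5] 82.1
[ 43 307  34  43 838] top xy [ 0.4006 -0.0535  0.0564] [0.0555 0.0566 0.0569] rect [401.  -56.4] [32.6 15.5] 88.7
[478 307  28  43 995] top xy [ 0.682  -0.097   0.0563] [0.0555 0.0565 0.0569] rect [681.8 -98.6] [34.9 14.5] 87.9
```

Prop 2 heaves. The arm was pushed up about 1.3 mm after 12 mm of travel, the force rose, and the prop's top rose. I lift off now and test the third prop.

Request:
jog_arm(motion=[0, -3, 0, 0, 0, 0, 0, -20, 0, 0, 0, 0, 0, -36, 0, 0, 0, 0])

```text
time_s: 14.1
position: [0.5462, -0.0203, 0.1302]
tcp_rot: [[-0.143, -0.003, 0.99], [-0.99, 0.0, -0.143], [-0.0, -1.0, -0.003]]
force: [-0.1, -0.4, -0.5]
opening: 0.001
```

Run:
```python
from h import *
plan(.591,.1115,.12,3.5)
```

```text
t 14.1 pos [546.2 -20.3 130.2] F [-0.08 -0.36 -0.47] op 0.0011956355642173794
shift mm [-136.8   10.2   25.6] rotvec [  0.2 -11.7  -0. ]
```

Request:
jog_arm(motion=[-60, 0, 10, 0, -5, 0, -110, 0, 20, 0, -10, 0, -137, 4, 25.5, 0, -11.7, 0, -137, 16, 25.5, 0, -11.7, 0, -137, 26, 25.5, 0, -11.7, 0, -137, 28, 25.5, 0, -11.7, 0, -137, 29, 25.5, 0, -11.7, 0])

```text
time_s: 14.98
position: [0.5918, 0.1105, 0.1011]
tcp_rot: [[0.059, -0.001, 0.998], [-0.998, -0.0, 0.059], [0.0, -1.0, -0.001]]
force: [-0.8, 0.3, 0.0]
opening: 0.003
```

Request:
jog_arm(motion=[0, 0.7, 0, 0, 0, 0, 0, 0.7, 0, 0, 0, 0])

```text
time_s: 15.22
position: [0.5922, 0.1113, 0.101]
tcp_rot: [[0.061, 0.001, 0.998], [-0.998, 0.0, 0.061], [0.0, -1.0, 0.001]]
force: [-0.7, -0.5, -0.5]
opening: 0.005
```

Request:
jog_arm(motion=[0, 0.7, 0, 0, 0, 0, 0, 0.7, 0, 0, 0, 0])

```text
time_s: 15.48
position: [0.592, 0.1116, 0.1001]
tcp_rot: [[0.061, 0.0, 0.998], [-0.998, -0.0, 0.061], [0.0, -1.0, 0.0]]
force: [-0.2, -0.2, 0.3]
opening: 0.005
```

Request:
jog_arm(motion=[0, 0.7, 0, 0, 0, 0, 0, 0.7, 0, 0, 0, 0])

```text
time_s: 15.72
position: [0.592, 0.1116, 0.0993]
tcp_rot: [[0.061, -0.0, 0.998], [-0.998, -0.0, 0.061], [0.0, -1.0, -0.0]]
force: [0.1, -0.5, 0.4]
opening: 0.005
```

Request:
jog_arm(motion=[0, 0.6, 0, 0, 0, 0, 0, 0.6, 0, 0, 0, 0])

```text
time_s: 15.98
position: [0.5921, 0.1116, 0.0989]
tcp_rot: [[0.061, 0.0, 0.998], [-0.998, 0.0, 0.061], [-0.0, -1.0, 0.0]]
force: [-0.2, 0.1, 1.9]
opening: 0.003
```

Request:
jog_arm(motion=[0, 0.6, 0, 0, 0, 0, 0, 0.6, 0, 0, 0, 0])

```text
time_s: 16.23
position: [0.5923, 0.1116, 0.0984]
tcp_rot: [[0.061, 0.001, 0.998], [-0.998, 0.0, 0.061], [0.0, -1.0, 0.001]]
force: [0.1, 0.4, 2.4]
opening: 0.005
```

Request:
jog_arm(motion=[0, 0.3, -2, 0, 0, 0, 0, 0.3, -4, 0, 0, 0, 0, 0.3, -6, 0, 0, 0])

```text
time_s: 16.6
position: [0.5861, 0.1113, 0.0982]
tcp_rot: [[0.061, 0.001, 0.998], [-0.998, 0.0, 0.061], [-0.0, -1.0, 0.001]]
force: [0.2, 0.9, 5.6]
opening: 0.003
```

Request:
jog_arm(motion=[0, 0, -2, 0, 0, 0, 0, 0, -4, 0, 0, 0])

```text
time_s: 16.85
position: [0.5821, 0.111, 0.0982]
tcp_rot: [[0.061, 0.001, 0.998], [-0.998, 0.0, 0.061], [-0.0, -1.0, 0.001]]
force: [0.1, -0.1, 6.1]
opening: 0.003
```

Request:
jog_arm(motion=[0, 0, -2, 0, 0, 0, 0, 0, -4, 0, 0, 0])

```text
time_s: 17.1
position: [0.5781, 0.1108, 0.0983]
tcp_rot: [[0.061, 0.001, 0.998], [-0.998, 0.0, 0.061], [-0.0, -1.0, 0.001]]
force: [0.8, 1.2, 5.6]
opening: 0.003
```

Request:
jog_arm(motion=[0, 0, -3, 0, 0, 0, 0, 0, -6, 0, 0, 0])

```text
time_s: 17.35
position: [0.5721, 0.1105, 0.0983]
tcp_rot: [[0.061, 0.001, 0.998], [-0.998, 0.0, 0.061], [-0.0, -1.0, 0.001]]
force: [-0.5, 0.0, 5.3]
opening: 0.002
```

The force is level at about 5.5 N with the height steady, so prop 3 is running true. I continue the stroke.

Request:
jog_arm(motion=[0, 0, -4, 0, 0, 0, 0, 0, -8, 0, 0, 0, 0, 0, -8, 0, 0, 0])

```text
time_s: 17.73
position: [0.5634, 0.1099, 0.0981]
tcp_rot: [[0.061, -0.001, 0.998], [-0.998, 0.0, 0.061], [-0.0, -1.0, -0.001]]
force: [0.5, 0.6, 5.9]
opening: 0.005
```

Request:
jog_arm(motion=[0, 0, -4, 0, 0, 0, 0, 0, -8, 0, 0, 0, 0, 0, -8, 0, 0, 0])

```text
time_s: 18.1
position: [0.555, 0.1094, 0.0976]
tcp_rot: [[0.061, -0.002, 0.998], [-0.998, 0.0, 0.061], [-0.0, -1.0, -0.002]]
force: [0.2, 1.1, 4.1]
opening: 0.007
```

```bash
python3 look.py w6
```

```text
[  10  103   45  174 4720] top xy [0.4098 0.1374 0.0572] [0.0563 0.0574 0.0579] rect [409.4 131.1] [105.4  15.4] 87.5
[ 477  158   62  119 3129] top xy [0.6925 0.137  0.0571] [0.0562 0.0574 0.0578] rect [692.5 133.4] [75.6 15.2] 87.7
[ 265  165   59   86 4578] top xy [0.5626 0.1395 0.0776] [0.0753 0.0779 0.0785] rect [563.1 135.5] [32.6 48.4] 3.2
[ 33 307  26  43 828] top xy [0.4064 0.045  0.0572] [0.0564 0.0575 0.0579] rect [406.   41.2] [35.  13.5] 89.5
[ 454  307   38   43 1007] top xy [0.6891 0.0614 0.0571] [0.0563 0.0573 0.0577] rect [689.  58.] [37.6 14.4] 87.6
```

Request:
jog_arm(motion=[0, -8, 0, 0, 0, 0, 0, -8, 0, 0, 0, 0, 0, -8, 19, 0, 0, 0, 0, -8, 19, 0, 0, 0, 0, -3, 19, 0, 0, 0, 0, -1.5, 19, 0, 0, 0, 0, -1, 19, 0, 0, 0])

```text
time_s: 19.02
position: [0.5746, 0.1105, 0.0987]
tcp_rot: [[0.061, -0.001, 0.998], [-0.998, 0.0, 0.061], [-0.0, -1.0, -0.001]]
force: [-0.3, -0.6, 2.0]
opening: 0.004
```

Request:
jog_arm(motion=[0, 0.4, 0, 0, 0, 0, 0, 0.8, 0, 0, 0, 0, 0, 0.8, 0, 0, 0, 0])

```text
time_s: 19.4
position: [0.5753, 0.1106, 0.0983]
tcp_rot: [[0.061, 0.001, 0.998], [-0.998, 0.0, 0.061], [-0.0, -1.0, 0.001]]
force: [0.4, -0.6, 2.5]
opening: 0.007
```

Request:
jog_arm(motion=[0, 0.4, -4, 0, 0, 0, 0, 0.4, -7, 0, 0, 0, 0, 0.4, -10, 0, 0, 0])

```text
time_s: 19.77
position: [0.5652, 0.11, 0.0982]
tcp_rot: [[0.061, 0.001, 0.998], [-0.998, 0.0, 0.061], [-0.0, -1.0, 0.001]]
force: [0.8, -0.1, 5.3]
opening: 0.007
```

Request:
jog_arm(motion=[0, 0, -4, 0, 0, 0, 0, 0, -8, 0, 0, 0, 0, 0, -8, 0, 0, 0])

```text
time_s: 20.15
position: [0.5566, 0.1095, 0.0982]
tcp_rot: [[0.061, 0.0, 0.998], [-0.998, 0.0, 0.061], [-0.0, -1.0, 0.0]]
force: [-1.3, -0.2, 6.5]
opening: -0.002
```

Request:
jog_arm(motion=[0, 0, -4, 0, 0, 0, 0, 0, -4, 0, 0, 0, 0, 0, -4, 0, 0, 0])

```text
time_s: 20.52
position: [0.553, 0.1093, 0.0982]
tcp_rot: [[0.061, 0.001, 0.998], [-0.998, 0.0, 0.061], [-0.0, -1.0, 0.001]]
force: [-0.0, 0.9, 6.2]
opening: 0.007
```

```bash
python3 look.py w7
```

```text
[  14  103   44  174 4625] top xy [0.4096 0.1364 0.0569] [0.056  0.0571 0.0576] rect [409.2 131.3] [105.   15.8] 87.1
[ 478  158   63  119 3078] top xy [0.6921 0.1346 0.0568] [0.0559 0.057  0.0575] rect [692.2 133.2] [76.  15.3] 87.8
[ 250  164   59   86 4500] top xy [0.5525 0.1396 0.0772] [0.0749 0.0775 0.0783] rect [552.6 134.9] [32.9 48.4] 3.7
[ 36 307  26  43 921] top xy [0.4054 0.0403 0.0569] [0.0562 0.0572 0.0575] rect [405.2  41. ] [34.7 14.5] 87.6
[456 307  38  43 998] top xy [0.689  0.0591 0.0568] [0.056  0.0571 0.0574] rect [689.5  57.3] [37.1 15.1] 89.3
```

Prop 3 is true (about 29 mm rolled). Next I lift and look at prop 2 for the grasp.

Request:
jog_arm(motion=[0, -20, 0, 0, 0, 0, 0, -60, 10, 0, 0, 0, 60, -90, 10, 0, 6, 0, 120, -100, 10, 0, 12, 0, 170, -100, 10, 0, 12, 0, 200, -100, 10, 0, 12, 0, 200, -100, 10, 0, 12, 0, 200, -100, 10, 0, 12, 0], gripper=1)

```text
time_s: 21.58
position: [0.5743, -0.0889, 0.197]
tcp_rot: [[-0.148, -0.002, 0.989], [-0.989, 0.001, -0.148], [-0.001, -1.0, -0.002]]
force: [-0.5, 0.7, 0.3]
opening: 0.831
```

```bash
python3 look.py w8
python3 - <<'E'
from h import *
plan(.55,-.021,.12,-8.3)
E
```

```text
[  19    0   85  250 4288] top xy [0.4038 0.0125 0.0581] [0.0571 0.0584 0.0589] rect [403.3  -2.7] [209.2  15.2] 87.4
[ 196    0   50   35 1201] top xy [0.5555 0.0656 0.0781] [0.0751 0.0786 0.0791] rect [555.1  69.2] [32.9 22.2] 3.0
[ 386    0   19  277 4635] top xy [ 0.6842 -0.0467  0.0581] [0.0571 0.0584 0.0589] rect [683.8 -58.1] [237.7  14.1] 87.4
[ 216   70   44  127 5080] top xy [ 0.5524 -0.0204  0.0746] [0.0729 0.075  0.0756] rect [552.  -23.2] [100.2  33.9] 81.8
[ 252  224   34   53 1475] top xy [ 0.5609 -0.1279  0.0735] [0.0711 0.0738 0.0744] rect [ 560.5 -131.6] [49.4 28. ] 86.1
[260 307  29  24 613] top xy [ 0.5561 -0.1948  0.0736] [0.0718 0.0738 0.0742] rect [ 556.4 -194.4] [26.2 27.9] 85.5
t 21.625 pos [574.5 -88.5 197.1] F [-0.37 -0.47  0.24] op 0.8780477752088169
shift mm [-63.1  77.3 -34. ] rotvec [ 0.1 -0.1 -0. ]
```

View pics/w8.png

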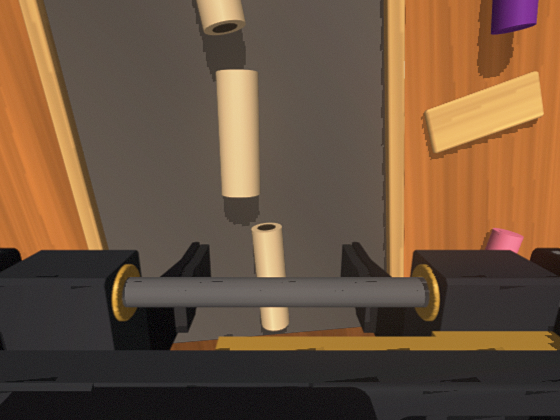

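Request:
jog_arm(motion=[-40, 10, -20, 0, 0, 0, -62, 40, -32, 0, 0, 0, -62, 75, -32, 0, 0, 0, -62, 105, -32, 0, 0, 0, -62, 120, -32, 0, 0, 0, -62, 125, -32, 0, 0, 0, -62, 126, -32, 0, 0, 0, -62, 126, -32, 0, 0, 0, -62, 126, -32, 0, 0, 0])

```text
time_s: 22.75
position: [0.5533, -0.024, 0.0725]
tcp_rot: [[-0.148, 0.002, 0.989], [-0.989, -0.0, -0.148], [0.0, -1.0, 0.002]]
force: [-0.2, -0.3, 0.1]
opening: 1.003
```

Request:
jog_arm(motion=[0, 0, 0, 0, 0, 0, 0, 0, 0, 0, 0, 0, 0, 0, 0, 0, 0, 0, 0, 0, 0, 0, 0, 0, 0, 0, 0, 0, 0, 0], gripper=0)

```text
time_s: 23.38
position: [0.5528, -0.0238, 0.0716]
tcp_rot: [[-0.148, -0.0, 0.989], [-0.989, 0.0, -0.148], [-0.0, -1.0, -0.0]]
force: [0.3, -0.1, -0.4]
opening: 0.515
```

Request:
jog_arm(motion=[0, 0, 0, 0, 0, 0, 0, 0, 0, 0, 0, 0, 0, 0, 0, 0, 0, 0, 0, 0, 0, 0, 0, 0])

```text
time_s: 23.88
position: [0.5527, -0.0237, 0.0716]
tcp_rot: [[-0.148, -0.0, 0.989], [-0.989, 0.0, -0.148], [-0.0, -1.0, -0.0]]
force: [0.4, -0.1, -0.4]
opening: 0.382
```

Request:
jog_arm(motion=[0, -10, 0, 0, 0, 0, 0, -30, 0, 0, 0, 0, 0, -60, 0, 0, 0, 0, 0, -90, 0, 0, 0, 0, 0, -90, 0, 0, 0, 0])

```text
time_s: 24.5
position: [0.5545, -0.0241, 0.1643]
tcp_rot: [[-0.148, 0.006, 0.989], [-0.989, -0.001, -0.148], [0.001, -1.0, 0.006]]
force: [0.2, -0.3, -1.8]
opening: 0.387
```

Run:
```python
from h import *
plan(.468,.391,.13,10.8)
n="scene"
p,d=bot.capture(n);cv2.imwrite("pics/s1.png",p[:,:,::-1])
```

```text
t 24.5 pos [554.5 -24.1 164.3] F [ 0.24 -0.34 -1.81] op 0.38725515604602
shift mm [-397.8   33.2 -147. ] rotvec [ -0.3 -19.3   0.1]
```

View pics/s1.png

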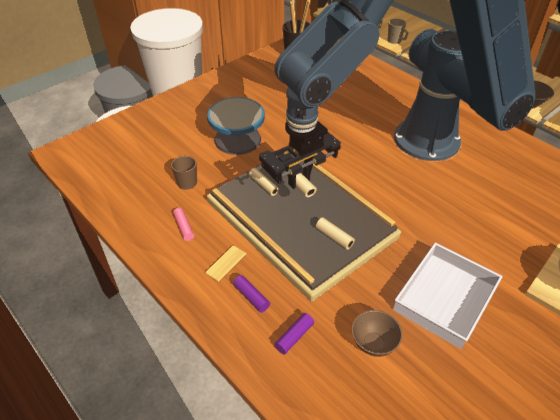

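Prop 2 is held, with an opening of about 33 mm. I carry it to the tray.

Request:
jog_arm(motion=[-50, 0, -18, 0, -3, 0, -100, 0, -36, 0, -6, 0, -150, 0, -54, 0, -9, 0, -200, 0, -72, 0, -12, 0, -250, 0, -90, 0, -15, 0, -300, 0, -110, 0, -18, 0, -350, 0, -130, 0, -19, 0, -398, 0, -147, 0, -19, 0, -398, 10, -147, 0, -19, 0, -398, 33, -147, 0, -19, 0, -398, 33, -147, 0, -19, 0])

```text
time_s: 25.92
position: [0.4641, 0.3895, 0.1256]
tcp_rot: [[0.182, -0.007, 0.983], [-0.983, -0.004, 0.182], [0.003, -1.0, -0.007]]
force: [0.6, -0.7, -0.4]
opening: 0.384
```

Run:
```python
from h import *
plan(.468,.391,.033,10.8)
for n in ["scene","side"]:
    p,d=bot.capture(n);cv2.imwrite(f"pics/{n}2.png",p[:,:,::-1])
```

```text
t 25.925 pos [464.1 389.5 125.6] F [ 0.64 -0.75 -0.39] op 0.384498746765042
shift mm [-1.  92.6  4.7] rotvec [ 0.4 -0.3  0.2]
```

View pics/side2.png

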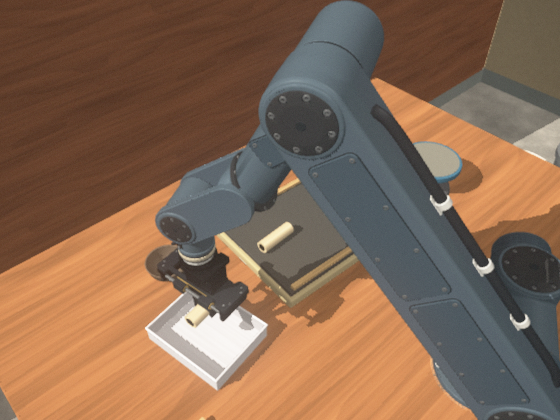

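Request:
jog_arm(motion=[0, 30, 3, 0, 0, 0, 0, 60, 3, 0, 0, 0, 0, 80, 3, 0, 0, 0, 0, 80, 3, 0, 0, 0, 0, 80, 3, 0, 0, 0])

```text
time_s: 26.65
position: [0.47, 0.3924, 0.0496]
tcp_rot: [[0.182, 0.002, 0.983], [-0.983, 0.001, 0.182], [-0.001, -1.0, 0.002]]
force: [-0.0, -1.1, -0.2]
opening: 0.38
```

Request:
jog_arm(motion=[0, 6, 0, 0, 0, 0, 0, 12, 0, 0, 0, 0, 0, 15, 0, 0, 0, 0, 0, 15, 0, 0, 0, 0])

```text
time_s: 27.15
position: [0.4689, 0.392, 0.0333]
tcp_rot: [[0.182, -0.001, 0.983], [-0.983, -0.0, 0.182], [0.0, -1.0, -0.001]]
force: [0.1, 0.2, -1.4]
opening: 0.386
```

Request:
jog_arm(motion=[0, 1, 0, 0, 0, 0, 0, 1, 0, 0, 0, 0, 0, 1, 0, 0, 0, 0, 0, 1, 0, 0, 0, 0, 0, 1, 0, 0, 0, 0, 0, 1, 0, 0, 0, 0, 0, 1, 0, 0, 0, 0], gripper=0.9)

```text
time_s: 28.02
position: [0.4692, 0.3921, 0.0327]
tcp_rot: [[0.182, 0.0, 0.983], [-0.983, 0.0, 0.182], [-0.0, -1.0, 0.0]]
force: [-0.7, 0.3, 0.3]
opening: 0.894
```

Request:
jog_arm(motion=[0, -20, 0, 0, 0, 0, 0, -60, 0, 0, 0, 0, 0, -110, 0, 0, 0, 0, 0, -160, 0, 0, 0, 0, 0, -200, 0, 0, 0, 0, 0, -200, 0, 0, 0, 0, 0, -200, 0, 0, 0, 0])

```text
time_s: 28.9
position: [0.4686, 0.3918, 0.2331]
tcp_rot: [[0.182, -0.0, 0.983], [-0.983, -0.0, 0.182], [0.0, -1.0, -0.0]]
force: [-1.0, -0.1, 0.2]
opening: 0.9
```

```bash
python3 look.py w9
python3 - <<'E'
from h import *
for n in ["scene","side"]:
    p,d=bot.capture(n);cv2.imwrite(f"pics/{n}3.png",p[:,:,::-1])
    o,W=props(n,p,d,.012)
    for st,q in o:
        r=cv2.minAreaRect((q[:,:2]*1000).astype(np.float32))
        print(n,st[:5],np.round(np.percentile(q[:,2],[50,95,99]),4),"rect",np.round(r[0],1),np.round(r[1],1),round(r[2],1))
E
```

```text
scene [227 123  34  12 117] [0.0952 0.0993 0.0997] rect [ 478.8 -330.3] [ 25.6 104.3] 69.2
scene [171 156  25  31 357] [0.0553 0.0755 0.0775] rect [ 689.4 -348.9] [70.6 71.7] 2.6
scene [249 167  31  29 369] [0.0669 0.0729 0.0738] rect [ 552.3 -168.3] [132.2  47.6] 85.8
scene [ 212  173  103  112 2303] [0.0448 0.0574 0.0591] rect [649.6 -31.1] [418.5 120.2] 82.9
scene [ 207  193  194  107 1937] [0.0276 0.0339 0.0366] rect [649.7  48.3] [263.1 534.2] 33.4
scene [173 208  21  31 314] [0.0249 0.0294 0.0314] rect [ 799.4 -210.2] [105.   27.5] 71.6
scene [316 217  40  33 555] [0.0718 0.0785 0.08  ] rect [547.5  99. ] [ 57.4 124.5] 3.9
scene [ 394  243  108  104 1879] [0.035  0.046  0.0477] rect [467.9 397.5] [221.1 176. ] 10.7
scene [422 278  46  33 613] [0.0286 0.0334 0.0348] rect [474.  394.4] [ 34.  100.4] 11.1
scene [527 287  33  24 211] [0.0154 0.0186 0.0198] rect [311.7 560.6] [77.8 23.1] 89.9
scene [352 310  50  45 767] [0.0341 0.0513 0.0529] rect [686.1 359. ] [107.3 107.9] 79.7
side [285 148  30  15 215] [0.0233 0.0305 0.0332] rect [ 791.7 -209.8] [102.4  30.5] 75.5
side [ 220  161  168  144 7516] [0.0451 0.0712 0.0777] rect [539.7 -17. ] [438.7 315.3] 88.2
side [208 191  29  16 193] [0.0278 0.0349 0.0364] rect [806.4  91.7] [84.6 33.1] 88.6
side [144 248  37  32 148] [0.0489 0.0522 0.0544] rect [680.8 378.4] [108.6  68.2] 13.6
side [155 251  24  20 163] [0.0179 0.0294 0.0359] rect [710.9 348. ] [56. 45.] 68.2
side [ 145  279  123  109 2294] [0.0328 0.0468 0.0485] rect [465.9 396.4] [218.4 178.4] 11.1
side [187 311  41  40 643] [0.0298 0.0341 0.0361] rect [466.6 393.6] [ 35.7 101.9] 8.3
```

View pics/scene3.png

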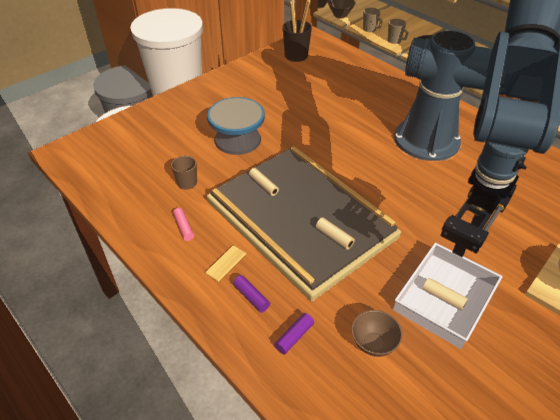

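View pics/w9.png

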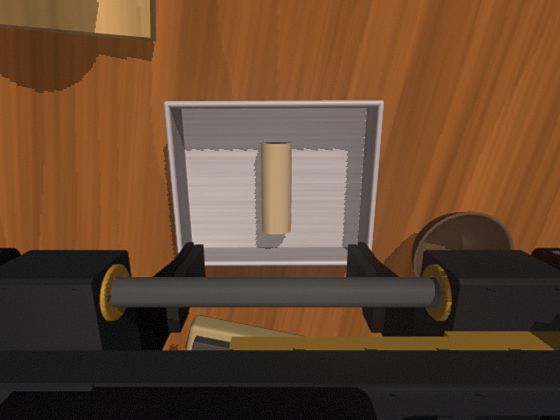

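The rocker lies in the middle of the tray at scene pixel (445,293), world about (0.470, 0.394), top at 34 mm. The two true props lie on the shelf at (264,181) and (335,233), each about 30 mm from its start. The bowl, cup and rib show at the same pixels as in the first picture, and the gripper is clear.

```bash
python3 -c "
from rig import bot
print(bot.read_state()['force']);print(bot.hand_in())"
```

```text
[-1.01858474 -0.24989692  0.14765244]
the job is handed in; nothing more can be done
None
```

I rolled all three props with the closed fingertips and handed the job in at about 29 s. The out-of-round prop is in the scrap tray and the two true ones are on the shelf.

- **Prop at y ≈ -0.16 (true):** it rolled about 31 mm. The finger height stayed level and the force held at about 4–8 N. It is left on the shelf.
- **Prop at y ≈ +0.11 (true):** it rolled about 29 mm. The height stayed level and the force held at about 4–6.5 N. It is left on the shelf.
- **Middle prop (rocker):** it heaved after about 6 mm of roll. The arm was pushed up 1.3 mm and the force rose to about 8 N, so I stopped and lifted off. It settled back to its flat, and I then gripped it and put it in the tray.

**Last checks:** the final pictures show the rocker in the middle of the tray, centre about 3 mm from the tray's, with its top at 34 mm. The true props lie between the battens, and the bowl, cup and rib look unmoved. The gripper was clear at hand-in.

The highest vertical force I read was about 8 N, but readings came only at the end of each move and carry about 0.5–1 N of noise. No check failed or disagreed beyond a few millimetres between cameras.

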